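# Lock the ledge guard in front of the kimchi stack

## Task

Pull up the spring plunger of the sliding guard, slide the guard along its rail from its parking place to the bay of the three-high stack of kimchi containers, and let the pin drop fully home into that bay's hole, so that the guard is locked in front of the stack. Never force the pin sideways: it bends under a push of over 15 N when it is in a hole. Leave the containers and everything else on the ledge where they stand.

Things in the scene. Friction and masses are not known exactly. Their poses are not given: they have to be found in the camera images.
- rail: Aluminium guard rail bolted to the ledge, 440 x 44 mm, 34 mm high. Origin: centre of its underside; +y along the rail, +x away from the containers. A steel strip with one square hole per bay (bays at y = -70, 30, 130 mm) lies in its channel, top at z = 34 mm. A saddle with the parking hole covers the strip's end at y = -170 mm, top at z = 35 mm. Holes are 11 mm long along the rail.
- bay0 (a point): Mark of the bay nearest the parking end: dark tick on both lips of the rail; the point is on the rail's centre line, 34 mm above the ledge. The strip was clamped with end float (all holes shifted alike, it does not move when pushed): each bay's hole lies up to 14 mm either way along the rail from its mark and must be found by feel.
- bay1 (a point): The same for the middle bay, 100 mm farther along.
- bay2 (a point): The same for the far bay, another 100 mm along.
- guard: Sliding guard: steel saddle (64 x 50 mm, top at 47 mm) on the rail, with a barrel (22 mm across, top at 66 mm) for the plunger and an upright plate. Origin: on the plunger's axis at the height of the rail's underside; axes as the rail's. Starts locked in the parking hole at rail y = -170 mm, slides 335 mm towards rail +y only, friction 2 N, about 2 N more with the pin riding on the strip.
- plate (a point): Centre of the upright guard plate, 80 mm wide along the rail, 4 mm thick, from 25 to 110 mm above the ledge. It stands 60 mm from the plunger's axis, on the containers' side (-x of the rail).
- plunger: Spring plunger: round upright knob (26 mm across, 28 mm tall) over a 9 mm steel pin. Origin: centre of the knob's underside. Its z in the guard's frame: 70 mm pin home in a hole, 78 riding on the strip (79 on the parking saddle), above 80 clear, 84 upper stop. Spring: 7 N (home) to 13 N (stop), damped. Home, the pin is 8 mm deep with 2 mm total play and bends if pressed sideways by over 15 N.
- stack: The stack of three clipped-together translucent blue kimchi containers (the tallest of three alike piles): 80 x 90 mm, 114 mm tall with a 3 mm vent flap on top. Origin: centre of its underside. It stands in one of the three bays, its centre about 125 mm from the rail's centre line towards -x of the rail and within 5 mm of the bay mark along the rail.
- pair: Pile of two of the same containers, 76 mm tall, in another bay. Origin: centre of its underside.
- single: One such container, 38 mm tall, in the remaining bay. Origin: centre of its underside.
- cup: Steel measuring cup, 62 mm across, 55 mm tall, with a handle, on the far side of the rail. Origin: centre of its underside.
- dish: Small white ceramic dish, 72 mm across, 22 mm tall, on the far side of the rail. Origin: centre of its underside.
- jar: Small glass jar with steel cap, 48 mm across, 60 mm tall, on the far side of the rail. Origin: centre of its underside.
- chopstick1: Wooden chopstick, 7 x 220 x 7 mm, lying on the ledge beyond the parking end of the rail. Origin: centre of its underside, y along it.
- chopstick2: The other chopstick of the pair.
There are look-alikes about, which are no part of the job. What is shaped like the stack but brown or orange is not meant.

How it is judged:
On the way, in this order (a step that is already met when the one before it is completed fails the run):
1. the plunger is pulled up clear of the parking hole (z of plunger in the frame of guard above 0.0795 m), for 0.1 s.
2. the pin is home in the hole of the bay of the three-high stack (z of plunger in the frame of guard below 0.0725 m and horizontal distance between plate and stack below 0.088 m), for 0.2 s.
At the end, for the whole second after the job is handed in: The guard plate's centre is within 88 mm (horizontally) of the three-high stack's centre, that is in its bay, the plunger is home (its origin less than 72.5 mm above the guard's origin), and guard and stack are at rest (all of step 2 and linear speed of stack below 0.02 m/s and linear speed of guard below 0.01 m/s); the robot touches nothing.
It fails at once if the pin is forced: while it is in a hole it is pressed sideways against the rail with more than 15 N (contact force between plunger and rail above 15 N and z of plunger in the frame of guard below 0.0765 m).
It fails at once if a container is moved more than 15 mm or tipped (distance of any of stack, pair, single from where it was at the start of the episode above 0.015 m or angle between any of stack, pair, single's own z axis and vertical above 0.2 rad).
It fails at once if the cup, dish, jar or a chopstick is moved more than 20 mm (distance of any of cup, dish, jar, chopstick1, chopstick2 from where it was at the start of the episode above 0.02 m).
It also fails if it takes over 42 s, if anything falls off the work surface, if the arm or the gripper's body presses on something with over 40 N, if the wrist force passes 120 N, or if a joint passes its speed limit or range.

## Robot

A 6-joint arm with a two-finger parallel gripper is mounted at the origin on the work surface. World frame = base frame: x ahead of the robot, y to its left, z up, the work surface at z = 0. Lengths are in m, angles in rad, forces in N, time in s.
With the tool pointing down it reaches from about 0.35 to 0.85 m from the base axis. Payload 8.1 kg.
Tool frame: the origin (TCP) lies midway between the tips of the shut fingers; the grasp point (between the pads) lies 19 mm behind it; z points along the fingers, y is the direction in which the jaws open and shut (so a half turn about z gives the same grasp; the last joint's range is limited). The gripper opens to 93 mm and grips with 3 to 60 N. Pads are 15 mm wide; open, the fingers measure 128 mm over their backs; the gripper's body (75 mm by 188 mm) begins 65 mm behind the grasp point.
Start: joints at [-1.376, 0.13, 1.488, -0, 1.523, -0.085], TCP at [0.166, -0.577, 0.219] pointing down, gripper open.
Joint ranges: [-2.96, 2.96], [-0.89, 2.26], [0.02, 2.5], [-1.34, 4.48], [0, 2.73], [-2.66, 2.66]. Speed limits (rad/s): [2.39, 2.39, 2.79, 3.14, 3.14, 3.14].

## Interface

Orientations are given as a rotation vector (axis times angle).
In Python, from plant import robot gives the robot as it stands. The module is installed in compiled form; this text tells all that it offers.
- The arm moves only by the shell command python3 -m pendant 'ROWS' [FORCE]. ROWS is JSON, a list of rows, each an object with "translation": the shift along the tool's x, y, z in mm, a list of three; "twist": the turn, a rotation vector about the tool's x, y, z in rad, a list of three; "grip": the opening, from -1 (shut) to 1 (fully open). A call has exactly 10 rows; each row shifts and turns the pose as measured when the row begins, along the tool's axes as they then stand; what a row does not reach is not made up. A row lasts 1/10 s, in which the tool goes at most 50 mm and 8.59 degrees, less where a joint would pass 70% of its speed; a pose out of reach is approached as far as the arm can. A call is refused whole if a number of a shift passes 50 or a number of a turn 0.15, either way. A call with a gripper value outside its range is refused whole. The fingers move at their own pace and stop on an object; FORCE is the grip in N (left out, the last holds). Time passes only in rows, so rows that do not move let the fingers close, or fill a call up. It gives the time, the measured TCP pose, the force and the opening at its end, in the units of the state.
- robot.read_state(): the state, without advancing time (a new reading comes with each control period).
- robot.read_camera(name): name is "side" or "top" or "wrist"; returns (picture, depth): 400x640x3 uint8, red, green, blue; 400x640 float32, m along the optical axis (not along the pixel's ray), 0 where there is no reading.
- robot.camera_info(name): a dict with "vertical_fov" (degrees; the focal length in pixels is half the picture's height over the tangent of half this angle, whatever the lens; pixels are square), "cx", "cy" (the principal point, pixels), "cam_to_world" (4x4, takes a point from camera to world coordinates). Camera axes: x right, y up, looking along -z (the intrinsics and any distortion apply to the point x, -y, -z); pixel columns grow to the right and rows downward; lengths in m; the calibration is good to about 2 mm. A picture is of the moment at which its call begins: read the wrist's pose just before it. camera_info takes no time and is no camera call; for the wrist camera it gives the pose at the moment of the call.
- robot.close_job(): hands the job in, once; it reports no verdict.
The state is a dict: "t": time; "q": joint angles; "dq": joint speeds; "joint_torque": joint torques, N m; "tool_pos": TCP position; "orientation": TCP orientation; "force": force on the tool from outside, world axes, zero at the start; "wrist_torque": the same for the moment, N m; "opening": finger opening in m.
Only numpy, scipy, OpenCV 4.12 (cv2) and the standard library are available. Lean on these libraries where they do the work, as an engineer would, in place of code of your own. Each camera call takes 0.05 s, during which the arm holds its last target. There are 200 camera calls.

## Working session

There is one attempt and no reset: what is moved stays moved. The work goes in short steps, Python scripts to look and compute and a shell command to move; the robot and the scene stay as the last step left them, time stands still between calls to the robot, and variables do not carry over. Pictures are saved under pics/ and viewed, about 8 in all and at most 12, crops included, and the job is handed in when it is done.

```bash
mkdir -p pics; cat > h.py <<'E'
import numpy as np,cv2
from plant import robot
from scipy.spatial.transform import Rotation as R
def cam(n):
    i=robot.camera_info(n); p,d=robot.read_camera(n); return p,d,i
def pts(d,i):
    f=200/np.tan(np.radians(i['vertical_fov'])/2)
    v,u=np.mgrid[0:400,0:640]
    P=np.stack([(u-i['cx'])/f*d,-(v-i['cy'])/f*d,-d,np.ones_like(d)],-1)
    return (P@np.array(i['cam_to_world']).T)[...,:3]
E
python3 - <<'E'
from h import *
for n in('top','side'):
    p,d,i=cam(n); np.savez(n+'.npz',p=p,d=d,P=pts(d,i)); cv2.imwrite(f'pics/{n}0.png',p[...,::-1]); print(n,i)
s=robot.read_state();print(s)
E
```

```text
top {'vertical_fov': 55.0006700890702, 'cx': 312.00805201433246, 'cy': 200.3619281652523, 'cam_to_world': array([[ 0.02438358,  0.99768131, -0.06354083,  0.45233164],
       [-0.99954309,  0.02319475, -0.01938069,  0.03195634],
       [-0.01786194,  0.06398436,  0.99779104,  0.88273621],
       [ 0.        ,  0.        ,  0.        ,  1.        ]])}
side {'vertical_fov': 55.98729047454461, 'cx': 314.25886474669636, 'cy': 202.58817036760638, 'cam_to_world': array([[ 0.99351843,  0.04224005, -0.10553156,  0.41530261],
       [-0.11085431,  0.56543934, -0.81730635, -0.71971896],
       [ 0.02514863,  0.82370755,  0.5664569 ,  0.59785177],
       [ 0.        ,  0.        ,  0.        ,  1.        ]])}
{'t': 0.1, 'q': array([-1.37643817e+00,  1.31106899e-01,  1.48915853e+00, -2.26259772e-05,
        1.52304782e+00, -8.54231852e-02]), 'dq': array([ 7.54904917e-04, -2.07695328e-03, -2.38185095e-03, -5.30110724e-04,
        8.41497702e-05, -3.93988533e-04]), 'joint_torque': array([ 7.47580634e-04, -5.61341643e+01, -4.93093443e+01,  7.69129512e-02,
        2.91498739e-02, -5.47702189e-05]), 'tool_pos': array([ 0.16558449, -0.57614788,  0.21768619]), 'orientation': array([-3.10920291e+00, -4.37809841e-01,  1.82483954e-04]), 'force': array([-0.19288131, -0.23823613, -0.27245007]), 'wrist_torque': array([-0.01688746,  0.03310587, -0.04484881]), 'opening': 0.09308426687476053}
```

View pics/top0.png

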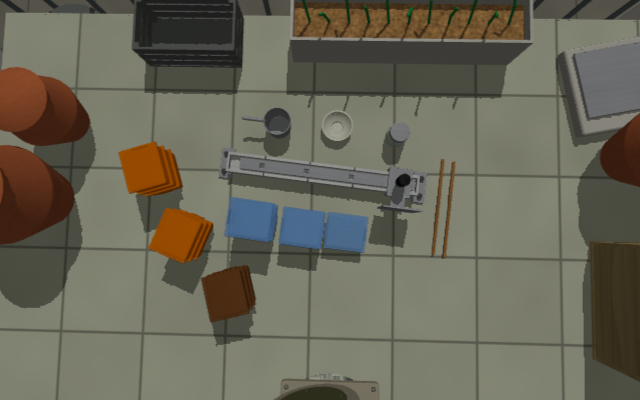

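View pics/side0.png

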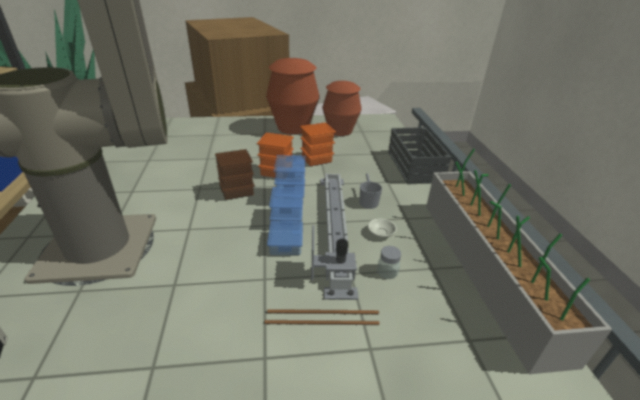

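The top view shows three blue piles at about (252,220), (303,228) and (346,232). The look-alikes are orange at (150,168) and (180,235), and brown at (228,293). The guard's knob is at (403,180), and the rail runs from about (228,162) to (418,188). The side view agrees. I'll choose the stack by measured height.

```bash
python3 - <<'E'
from h import *
z=np.load('top.npz');p,d,P=z['p'],z['d'],z['P']
hsv=cv2.cvtColor(p,cv2.COLOR_RGB2HSV)
m=((hsv[...,0]>95)&(hsv[...,0]<125)&(hsv[...,1]>90)).astype(np.uint8)
m[:,:200]=0;m[:,400:]=0;m[:190]=0;m[260:]=0
for u,v in((252,218),(303,226),(346,230)):
    print((u,v),P[v,u])
Z=P[...,2]
for lo,hi in((.03,.05),(.065,.085),(.1,.125)):
    mm=(m>0)&(Z>lo)&(Z<hi)
    if mm.sum()>50:
        c=P[mm];print(lo,mm.sum(),(c.max(0)+c.min(0))/2,np.median(c,0),c.max(0)-c.min(0), cv2.minAreaRect((c[:,:2]*1000).astype(np.float32)))
# rail/guard
reg=np.zeros_like(m);reg[140:215,212:432]=1
k=(reg>0)&(Z>.085)&(Z<.13);k[:,:395]&=False;k[195:]=False
print('knob',k.sum(),P[k].mean(0),P[k].max(0),P[k].min(0))
k=(reg>0)&(Z>.026)&(Z<.042)&(hsv[...,1]<90);k[:,385:]=False
c=P[k];print('rail',k.sum(),np.median(c[:,2]),cv2.minAreaRect((c[:,:2]*1000).astype(np.float32)))
k=(reg>0)&(Z>.1)&(Z<.12);k[:195]=False;c=P[k];print('plate',k.sum(),c.mean(0),c.max(0),c.min(0))
cv2.imwrite('pics/crop0.png',cv2.resize(p[140:260,210:440,::-1],None,fx=3.4,fy=3.4,interpolation=cv2.INTER_CUBIC))
E
```

```text
(252, 218) [0.46303377 0.16598224 0.11598928]
(303, 226) [0.44942836 0.06515732 0.07691219]
(346, 230) [ 0.44288219 -0.02745989  0.04044357]
0.03 1459 [0.44252791 0.03158974 0.03861466] [ 0.43890121 -0.02487475  0.03844291] [0.0897424  0.2055036  0.01513833] ((444.5162353515625, 30.694740295410156), (202.8180694580078, 78.0591049194336), 84.13786315917969)
0.065 1648 [0.4480332  0.07847428 0.07426249] [0.44622126 0.06975725 0.07650524] [0.08822152 0.11439504 0.01705821] ((447.34063720703125, 77.2080078125), (109.8537826538086, 78.76342010498047), 83.28177642822266)
0.1 1748 [0.46105942 0.17112533 0.10998936] [0.46043641 0.17079006 0.11443405] [0.0866296  0.09672761 0.01825626] ((460.5282897949219, 171.9082489013672), (92.04963684082031, 78.2161636352539), 83.0407943725586)
knob 134 [ 0.54924871 -0.1404937   0.09713566] [ 0.56098044 -0.12917924  0.10209174] [ 0.53729948 -0.15536647  0.08504786]
rail 2667 0.034567811836086926 ((531.3543090820312, 65.41240692138672), (358.9577331542969, 125.82177734375), 84.09626770019531)
plate 764 [0.4857541  0.13576183 0.11397858] [0.50444525 0.21582639 0.1191175 ] [ 0.4699363  -0.17395676  0.10061077]
```

View pics/crop0.png

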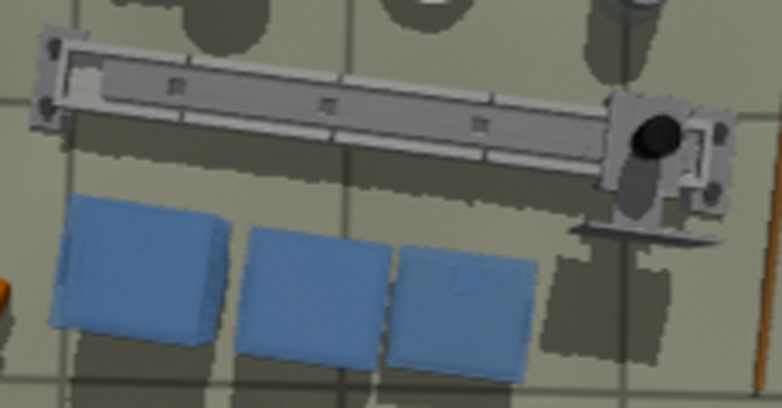

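The crop confirms the left pile is the tallest: its top is at z≈0.115, and it stands in the far bay (bay2). The bay ticks are at crop x≈185, 337 and 488. The strip holes show at (176,86), (328,106) and (480,125), each slightly past its tick. Next I'll work out the rail geometry and the move to the knob.

```bash
python3 - <<'E'
from h import *
z=np.load('top.npz');p=z['p']
i=robot.camera_info('top')
f=200/np.tan(np.radians(i['vertical_fov'])/2);T=np.array(i['cam_to_world'])
def ray(u,v,h):
    r=T[:3,:3]@np.array([(u-i['cx'])/f,-(v-i['cy'])/f,-1]);o=T[:3,3]
    return o+r*(h-o[2])/r[2]
g=cv2.cvtColor(p,cv2.COLOR_RGB2GRAY)
H=[]
for cx,cy in((176,86),(328,106),(480,125)):
    u,v=(cx+.5)/3.4-.5+210,(cy+.5)/3.4-.5+140; a,b=int(round(u)),int(round(v))
    w=g[b-4:b+5,a-4:a+5].astype(float);w=np.clip(np.median(w)-12-w,0,None)
    vv,uu=np.mgrid[b-4:b+5,a-4:a+5];U,V=(w*uu).sum()/w.sum(),(w*vv).sum()/w.sum()
    H.append(ray(U,V,.033)); print((u,v),(U,V),H[-1])
tk=[ray((a+.5)/3.4-.5+210,(b+.5)/3.4-.5+140,.034) for a,b in((185,87.5),(337,107),(488.5,126))]
print('ticks',tk)
yd=H[0]-H[2];print(np.linalg.norm(yd));yd/=np.linalg.norm(yd);print('ydir',yd,'shift',[(h-t)@yd for h,t in zip(H,tk)])
# knob top centroid: dark
m=(g<45).astype(np.uint8);m[:165]=0;m[195:]=0;m[:,:390]=0;m[:,418:]=0
# top disc: dark pixels with depth near .098
P=z['P'];k=(m>0)&(P[...,2]>.093)&(P[...,2]<.105);vs,us=np.nonzero(k)
kt=ray((us.max()+us.min())/2,(vs.max()+vs.min())/2,.098);print('knob',us.min(),us.max(),vs.min(),vs.max(),kt,P[k].mean(0))
print('travel to hole2',(H[0]-kt)@yd,'tick2-170',(tk[0]-kt)@yd)
s=robot.read_state();r=R.from_rotvec(s['orientation']);M=r.as_matrix();print(M)
xr=np.array([yd[1],-yd[0],0])
for sg in(1,-1):
    y=sg*xr;zt=np.array([0,0,-1.]);x=np.cross(y,zt);G=np.stack([x,y,zt],1)
    print(sg,'twist tool',(r.inv()*R.from_matrix(G)).as_rotvec(),G.tolist())
E
```

```text
(261.4117647058824, 164.94117647058823) (np.float64(261.13221153846155), np.float64(164.6875)) [0.58368219 0.16411819 0.033     ]
(306.11764705882354, 170.8235294117647) (np.float64(306.03583061889253), np.float64(170.2084690553746)) [0.57344933 0.06341095 0.033     ]
(350.8235294117647, 176.41176470588235) (np.float64(350.86551724137934), np.float64(175.85862068965517)) [ 0.56298592 -0.0365291   0.033     ]
ticks [array([0.58210616, 0.15736371, 0.034     ]), array([0.5714025 , 0.05724857, 0.034     ]), array([ 0.561085  , -0.04192525,  0.034     ])]
0.20171185453842239
ydir [0.10260316 0.99472237 0.        ] shift [np.float64(0.006880540627830019), np.float64(0.006339868890783426), np.float64(0.005562706542937573)]
knob 399 409 174 185 [ 0.54942576 -0.13990225  0.098     ] [ 0.54946541 -0.13997225  0.09810902]
travel to hole2 0.30593075242979023 tick2-170 0.2990502118019602
[[ 9.61115561e-01  2.76146254e-01 -3.54486491e-04]
 [ 2.76146454e-01 -9.61114094e-01  1.68384244e-03]
 [ 1.24284819e-04 -1.71625735e-03 -9.99998520e-01]]
1 twist tool [-1.43557070e-03 -1.12896033e-03 -1.18822953e+00] [[0.10260316120225593, 0.9947223689609599, 0.0], [0.9947223689609599, -0.10260316120225593, 0.0], [0.0, 0.0, -1.0]]
-1 twist tool [-1.25373841e-03  1.59423682e-03  1.95336226e+00] [[-0.10260316120225593, -0.9947223689609599, 0.0], [-0.9947223689609599, 0.10260316120225593, 0.0], [-0.0, -0.0, -1.0]]
```

```bash
python3 -m pendant '[{"translation":[38,-24,0],"twist":[0,0,-0.1485],"grip":0.08},{"translation":[41,-18,0],"twist":[0,0,-0.1485],"grip":0.08},{"translation":[43,-12,0],"twist":[0,0,-0.1485],"grip":0.08},{"translation":[45,-6,0],"twist":[0,0,-0.1485],"grip":0.08},{"translation":[45,1,0],"twist":[0,0,-0.1485],"grip":0.08},{"translation":[44,8,0],"twist":[0,0,-0.1485],"grip":0.08},{"translation":[43,14,0],"twist":[0,0,-0.1485],"grip":0.08},{"translation":[40,20,0],"twist":[0,0,-0.1485],"grip":0.08},{"translation":[37,26,0],"twist":[0,0,0],"grip":0.08},{"translation":[37,26,0],"twist":[0,0,0],"grip":0.08}]' 5
cat >> h.py <<'E'
G=np.array([[.1026,.9947,0],[.9947,-.1026,0],[0,0,-1.]])
K=np.array([.5494,-.1402])   # knob start
def rel():
    s=robot.read_state();M=R.from_rotvec(s['orientation'])
    tg=np.array([*K,.071])
    print('t',s['t'],'pos',s['tool_pos'],'tool shift to knob mm',(M.as_matrix().T@(tg-s['tool_pos']))*1000,'twist',(M.inv()*R.from_matrix(G)).as_rotvec(),'railY',(s['tool_pos'][:2]-K)@G[:2,0]*1000,'F rail',G.T@s['force'],'open',s['opening'])
E
python3 -c "from h import *;rel()"
```

```text
t: 1.1
tool_pos: [0.4626, -0.2237, 0.2129]
orientation: [-2.308, -2.119, -0.002]
force: [0.9, -0.2, -0.9]
opening: 0.0502
t 1.1 pos [ 0.46261587 -0.22374913  0.21294954] tool shift to knob mm [ 89.7189903   80.05702241 142.13722618] twist [-0.00523424 -0.00661076  0.01716456] railY -92.0103741605637 F rail [-0.13930852  0.92547931  0.93385373] open 0.05022999023637143
```

```bash
python3 -m pendant '[{"translation":[35,31,0],"twist":[-0.005,-0.006,0.017],"grip":0.08},{"translation":[35,31,0],"twist":[0,0,0],"grip":0.08},{"translation":[20,18,20],"twist":[0,0,0],"grip":0.08},{"translation":[0,0,30],"twist":[0,0,0],"grip":0.08},{"translation":[0,0,20],"twist":[0,0,0],"grip":0.08},{"translation":[0,0,5],"twist":[0,0,0],"grip":0.08},{"translation":[0,0,0],"twist":[0,0,0],"grip":0.08},{"translation":[0,0,0],"twist":[0,0,0],"grip":0.08},{"translation":[0,0,0],"twist":[0,0,0],"grip":0.08},{"translation":[0,0,0],"twist":[0,0,0],"grip":0.08}]' 5
python3 - <<'E'
from h import *
rel();p,d,i=cam('wrist');cv2.imwrite('pics/w1.png',p[...,::-1]);np.savez('w1.npz',p=p,d=d,P=pts(d,i))
P=pts(d,i);g=cv2.cvtColor(p,cv2.COLOR_RGB2GRAY)
k=(np.hypot(P[...,0]-K[0],P[...,1]-K[1])<.03)&(P[...,2]>.092)&(P[...,2]<.104);c=P[k]
print(k.sum(),c.max(0),c.min(0),(c.max(0)+c.min(0))/2 if len(c) else '')
E
```

```text
t: 2.1
tool_pos: [0.5573, -0.1313, 0.1368]
orientation: [2.325, 2.113, 0.003]
force: [-0.2, 1.3, 0.1]
opening: 0.0502
t 2.1 pos [ 0.55726743 -0.13125508  0.13681221] tool shift to knob mm [-9.75051668 -7.08693314 65.78646118] twist [ 0.00161236 -0.00148758  0.00747382] railY 9.70471372608411 F rail [ 1.23937723 -0.36268904 -0.11132295] open 0.050152711739943505
1154 [ 0.56135538 -0.13028416  0.10040919] [ 0.53605836 -0.15541749  0.09215908] [ 0.54870687 -0.14285082  0.09628413]
```

View pics/w1.png

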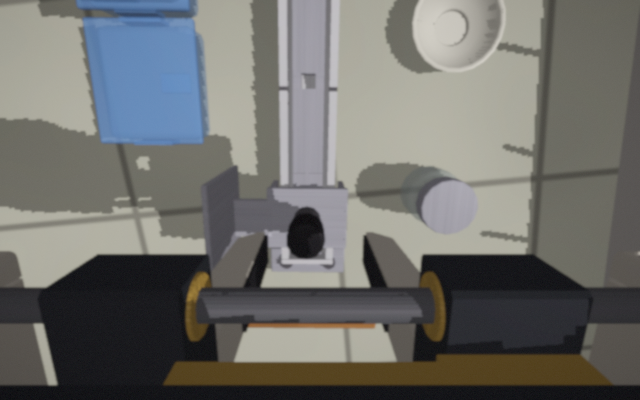

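The wrist view shows the knob at (306,235) between the open jaws, the plate to its left at (220,220), and the bay0 hole at (308,80), just past its tick. I'll centre on the knob, descend, and close gently.

```bash
python3 -m pendant '[{"translation":[-10.5,-7.5,0],"twist":[0.0015,-0.0015,0.007],"grip":0.08},{"translation":[0,0,0],"twist":[0,0,0],"grip":0.08},{"translation":[0,0,15],"twist":[0,0,0],"grip":0.08},{"translation":[0,0,20],"twist":[0,0,0],"grip":0.08},{"translation":[0,0,20],"twist":[0,0,0],"grip":0.08},{"translation":[0,0,8],"twist":[0,0,0],"grip":0.08},{"translation":[0,0,0],"twist":[0,0,0],"grip":0.08},{"translation":[0,0,0],"twist":[0,0,0],"grip":0.08},{"translation":[0,0,0],"twist":[0,0,0],"grip":0.08},{"translation":[0,0,0],"twist":[0,0,0],"grip":0.08}]' 3
python3 - <<'E'
from h import *
rel()
E
```

```text
t: 3.15
tool_pos: [0.5491, -0.1435, 0.0722]
orientation: [2.332, 2.099, 0.003]
force: [0.8, -0.1, 0.2]
opening: 0.0501
t 3.15 pos [ 0.54912917 -0.14349035  0.07222787] tool shift to knob mm [ 3.30218786 -0.08067513  1.2232924 ] twist [ 0.00458183  0.0012823  -0.00207736] railY -3.3006964240717256 F rail [-0.05208439  0.81051371 -0.19505425] open 0.050132231933401335
```

```bash
python3 -m pendant '[{"translation":[2,0,0],"twist":[0,0,0],"grip":0.08},{"translation":[0,0,0],"twist":[0,0,0],"grip":-1},{"translation":[0,0,0],"twist":[0,0,0],"grip":-1},{"translation":[0,0,0],"twist":[0,0,0],"grip":-1},{"translation":[0,0,0],"twist":[0,0,0],"grip":-1},{"translation":[0,0,0],"twist":[0,0,0],"grip":-1},{"translation":[0,0,0],"twist":[0,0,0],"grip":-1},{"translation":[0,0,0],"twist":[0,0,0],"grip":-1},{"translation":[0,0,0],"twist":[0,0,0],"grip":-1},{"translation":[0,0,0],"twist":[0,0,0],"grip":-1}]' 4
python3 - <<'E'
from h import *
rel()
E
```

```text
t: 4.15
tool_pos: [0.5499, -0.1416, 0.0745]
orientation: [2.33, 2.098, 0.004]
force: [0.1, -0.7, 1.3]
opening: 0.0263
t 4.15 pos [ 0.54985343 -0.14161847  0.07446073] tool shift to knob mm [ 1.37038864 -0.61957998  3.4543396 ] twist [ 0.00589711  0.00205059 -0.00190919] railY -1.364428750778368 F rail [-0.68879371  0.19453969 -1.25178323] open 0.02628723278895064
```

```bash
python3 -m pendant '[{"translation":[0,0,0],"twist":[0,0,0],"grip":-1},{"translation":[0,0,0],"twist":[0,0,0],"grip":-1},{"translation":[0,0,-2],"twist":[0,0,0],"grip":-1},{"translation":[0,0,-2],"twist":[0,0,0],"grip":-1},{"translation":[0,0,-2],"twist":[0,0,0],"grip":-1},{"translation":[0,0,-2],"twist":[0,0,0],"grip":-1},{"translation":[0,0,-2],"twist":[0,0,0],"grip":-1},{"translation":[0,0,-1],"twist":[0,0,0],"grip":-1},{"translation":[0,0,0],"twist":[0,0,0],"grip":-1},{"translation":[0,0,0],"twist":[0,0,0],"grip":-1}]' 30
python3 - <<'E'
from h import *
rel()
E
```

```text
t: 5.15
tool_pos: [0.5498, -0.1416, 0.0801]
orientation: [2.331, 2.098, 0.004]
force: [5.3, -1.9, -9.6]
opening: 0.0256
t 5.15 pos [ 0.54982646 -0.14157631  0.08007742] tool shift to knob mm [ 1.33800041 -0.62261615  9.07181263] twist [ 0.00596667  0.00155001 -0.00228767] railY -1.3252635892470628 F rail [-1.29300008  5.50890375  9.63561179] open 0.02558772998332143
```

```bash
python3 -m pendant '[{"translation":[0,0,-2],"twist":[0,0,0],"grip":-1},{"translation":[0,0,-2],"twist":[0,0,0],"grip":-1},{"translation":[0,0,-2],"twist":[0,0,0],"grip":-1},{"translation":[0,0,-2],"twist":[0,0,0],"grip":-1},{"translation":[0,0,-2],"twist":[0,0,0],"grip":-1},{"translation":[0,0,-1],"twist":[0,0,0],"grip":-1},{"translation":[0,0,-0.5],"twist":[0,0,0],"grip":-1},{"translation":[0,0,-0.5],"twist":[0,0,0],"grip":-1},{"translation":[0,0,-0.5],"twist":[0,0,0],"grip":-1},{"translation":[0,0,-0.5],"twist":[0,0,0],"grip":-1}]' 30
python3 - <<'E'
from h import *
rel()
E
```

```text
t: 6.15
tool_pos: [0.5497, -0.1416, 0.0839]
orientation: [2.332, 2.098, 0.005]
force: [5.9, -1.7, -11.4]
opening: 0.0255
t 6.15 pos [ 0.5497493  -0.14157187  0.0839044 ] tool shift to knob mm [ 1.33809841 -0.56448226 12.90032899] twist [ 0.0056326   0.00083167 -0.00269597] railY -1.3287569017650995 F rail [-1.05392719  6.04227385 11.43348556] open 0.025477473967783448
```

```bash
python3 -m pendant '[{"translation":[0,0,-2.5],"twist":[0,0,0],"grip":-1},{"translation":[0,0,-2.5],"twist":[0,0,0],"grip":-1},{"translation":[0,0,-2],"twist":[0,0,0],"grip":-1},{"translation":[0,0,-1],"twist":[0,0,0],"grip":-1},{"translation":[0,0,-1],"twist":[0,0,0],"grip":-1},{"translation":[0,0,-1],"twist":[0,0,0],"grip":-1},{"translation":[0,0,-1],"twist":[0,0,0],"grip":-1},{"translation":[0,0,-1],"twist":[0,0,0],"grip":-1},{"translation":[0,0,-1],"twist":[0,0,0],"grip":-1},{"translation":[0,0,-1],"twist":[0,0,0],"grip":-1}]' 30
python3 - <<'E'
from h import *
rel()
E
```

```text
t: 7.15
tool_pos: [0.5498, -0.1415, 0.0871]
orientation: [2.333, 2.098, 0.006]
force: [7.6, -2.7, -12.7]
opening: 0.0257
t 7.15 pos [ 0.54975403 -0.14154818  0.08713465] tool shift to knob mm [ 1.30220526 -0.58126939 16.13184397] twist [ 5.37121100e-03 -5.22174404e-05 -3.16521898e-03] railY -1.3047144228534853 F rail [-1.90530017  7.83912701 12.67409077] open 0.025702342927102453
```

```bash
python3 -m pendant '[{"translation":[8,0.5,-1],"twist":[0.003,0,-0.003],"grip":-1},{"translation":[16,0.3,-1],"twist":[0.001,0,0],"grip":-1},{"translation":[25,0,-1],"twist":[0,0,0],"grip":-1},{"translation":[30,0,-1],"twist":[0,0,0],"grip":-1},{"translation":[30,0,-1],"twist":[0,0,0],"grip":-1},{"translation":[30,0,-1],"twist":[0,0,0],"grip":-1},{"translation":[30,0,-1],"twist":[0,0,0],"grip":-1},{"translation":[25,0,-1],"twist":[0,0,0],"grip":-1},{"translation":[15,0,-1],"twist":[0,0,0],"grip":-1},{"translation":[8,0,-1],"twist":[0,0,0],"grip":-1}]' 35
python3 - <<'E'
from h import *
rel()
E
```

```text
t: 8.15
tool_pos: [0.5732, 0.0747, 0.0857]
orientation: [2.334, 2.094, -0.01]
force: [7.0, -3.4, -11.5]
opening: 0.0256
t 8.15 pos [0.5731782  0.07467283 0.08569594] tool shift to knob mm [-216.04468436   -0.41447775   16.62019056] twist [ 0.000706    0.0089072  -0.00556575] railY 216.17365138956058 F rail [-2.71182822  7.30295659 11.51065721] open 0.02557632805576735
```

```bash
python3 -m pendant '[{"translation":[8,0.3,-2],"twist":[0,0.005,-0.004],"grip":-1},{"translation":[14,0.3,-2],"twist":[0,0.003,0],"grip":-1},{"translation":[16,0,-1.5],"twist":[0,0,0],"grip":-1},{"translation":[16,0,-1.5],"twist":[0,0,0],"grip":-1},{"translation":[12,0,-1],"twist":[0,0,0],"grip":-1},{"translation":[8,0,-1],"twist":[0,0,0],"grip":-1},{"translation":[3,0,-1],"twist":[0,0,0],"grip":-1},{"translation":[0,0,-1],"twist":[0,0,0],"grip":-1},{"translation":[0,0,-1],"twist":[0,0,0],"grip":-1},{"translation":[0,0,-1],"twist":[0,0,0],"grip":-1}]' 35
python3 - <<'E'
from h import *
rel()
p,d,i=cam('wrist');cv2.imwrite('pics/w2.png',p[...,::-1])
E
```

```text
t: 9.15
tool_pos: [0.5813, 0.1494, 0.0854]
orientation: [2.33, 2.099, -0.015]
force: [6.7, 0.5, -12.1]
opening: 0.0252
t 9.15 pos [0.58128306 0.14939413 0.08538068] tool shift to knob mm [-291.16487203   -1.45967315   17.57778157] twist [-0.00233723  0.01096314 -0.00173302] railY 291.33047999885105 F rail [ 1.20540895  6.64306023 12.11337844] open 0.02524855596014955
```

View pics/w2.png

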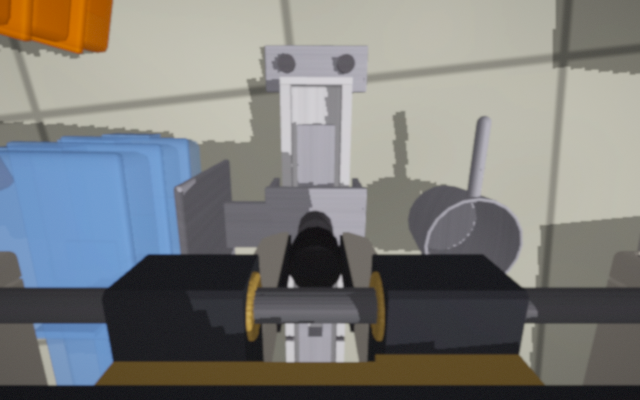

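```bash
python3 -m pendant '[{"translation":[4,0.3,-1.2],"twist":[-0.002,0.005,-0.002],"grip":-1},{"translation":[4,0.3,-1.2],"twist":[0,0.003,0],"grip":-1},{"translation":[2.5,0,-1],"twist":[0,0,0],"grip":-1},{"translation":[0,0,-1],"twist":[0,0,0],"grip":-1},{"translation":[0,0,0],"twist":[0,0,0],"grip":-1},{"translation":[0,0,0],"twist":[0,0,0],"grip":-1},{"translation":[0,0,0],"twist":[0,0,0],"grip":-1},{"translation":[0,0,0],"twist":[0,0,0],"grip":-1},{"translation":[0,0,0],"twist":[0,0,0],"grip":-1},{"translation":[0,0,0],"twist":[0,0,0],"grip":-1}]' 30
python3 - <<'E'
from h import *
rel()
E
```

```text
t: 10.2
tool_pos: [0.5822, 0.1572, 0.0824]
orientation: [2.332, 2.101, -0.012]
force: [1.6, -0.2, -5.1]
opening: 0.0258
t 10.2 pos [0.58219216 0.15716053 0.08238068] tool shift to knob mm [-299.06912936   -1.6884717    13.5253598 ] twist [-0.00337317  0.00714871 -0.00126621] railY 299.14899494439857 F rail [-0.0504037   1.61911518  5.11845181] open 0.025756272063738275
```

```bash
python3 -m pendant '[{"translation":[1,0.2,0],"twist":[0,0.003,0],"grip":-1},{"translation":[1,0.2,0],"twist":[0,0,0],"grip":-1},{"translation":[1,0,0],"twist":[0,0,0],"grip":-1},{"translation":[0.6,0,0.5],"twist":[0,0,0],"grip":-1},{"translation":[0.6,0,0.5],"twist":[0,0,0],"grip":-1},{"translation":[0.6,0,0.5],"twist":[0,0,0],"grip":-1},{"translation":[0.6,0,0.7],"twist":[0,0,0],"grip":-1},{"translation":[0.5,0,0.7],"twist":[0,0,0],"grip":-1},{"translation":[0.5,0,0.7],"twist":[0,0,0],"grip":-1},{"translation":[0,0,0.7],"twist":[0,0,0],"grip":-1}]' 25
python3 - <<'E'
from h import *
rel()
E
```

```text
t: 11.2
tool_pos: [0.5824, 0.1581, 0.082]
orientation: [2.332, 2.098, -0.021]
force: [-3.6, -3.6, 2.3]
opening: 0.0254
t 11.2 pos [0.58237247 0.15810849 0.08203418] tool shift to knob mm [-299.9514028    -1.19810175   14.9871256 ] twist [-0.00550501  0.01314366 -0.00307155] railY 300.110432751646 F rail [-3.95311465 -3.22616446 -2.2743481 ] open 0.025424269419001874
```

```bash
python3 -m pendant '[{"translation":[1.5,0,0],"twist":[-0.004,0.01,-0.002],"grip":-1},{"translation":[1.5,0,0],"twist":[0,0.003,0],"grip":-1},{"translation":[1.5,0,0],"twist":[0,0.003,0],"grip":-1},{"translation":[1.5,0,0],"twist":[0,0.003,0],"grip":-1},{"translation":[1.5,0,0],"twist":[0,0.003,0],"grip":-1},{"translation":[1.5,0,0],"twist":[0,0.003,0],"grip":-1},{"translation":[0,0,0],"twist":[0,0,0],"grip":-1},{"translation":[0,0,0],"twist":[0,0,0],"grip":-1},{"translation":[0,0,0],"twist":[0,0,0],"grip":-1},{"translation":[0,0,0],"twist":[0,0,0],"grip":-1}]' 25
python3 - <<'E'
from h import *
rel()
E
```

```text
t: 12.2
tool_pos: [0.5829, 0.1638, 0.0775]
orientation: [-2.33, -2.097, -0.003]
force: [2.4, -3.5, -7.2]
opening: 0.0255
t 12.2 pos [0.58290582 0.16384573 0.07749019] tool shift to knob mm [-305.91679081   -1.43773112    4.62781145] twist [-0.00345566 -0.00610838 -0.0022107 ] railY 305.87198171112277 F rail [-3.19495623  2.75015949  7.17993784] open 0.02554475954674069
```

```bash
python3 -m pendant '[{"translation":[-0.2,0,0.8],"twist":[0,0,0],"grip":-1},{"translation":[-0.2,0,0.8],"twist":[0,0,0],"grip":-1},{"translation":[0,0,0.8],"twist":[0,0,0],"grip":-1},{"translation":[0,0,0],"twist":[0,0,0],"grip":0.08},{"translation":[0,0,0],"twist":[0,0,0],"grip":0.08},{"translation":[0,0,0],"twist":[0,0,0],"grip":0.08},{"translation":[0,0,0],"twist":[0,0,0],"grip":0.08},{"translation":[0,0,0],"twist":[0,0,0],"grip":0.08},{"translation":[0,0,0],"twist":[0,0,0],"grip":0.08},{"translation":[0,0,0],"twist":[0,0,0],"grip":0.08}]' 15
python3 - <<'E'
from h import *
rel()
E
```

```text
t: 13.2
tool_pos: [0.5842, 0.1671, 0.0789]
orientation: [-2.328, -2.098, -0.013]
force: [-0.1, 0.2, 0.3]
opening: 0.05
t 13.2 pos [0.58419715 0.16705863 0.07886858] tool shift to knob mm [-309.28022852   -2.85636638    4.2665687 ] twist [-6.50519049e-05 -1.16482993e-02 -7.47952135e-04] railY 309.20034726132644 F rail [ 0.22969199 -0.11715284 -0.31029715] open 0.050022526424234035
```

Released with no contact force left. I'll rise clear and check the knob height.

```bash
python3 -m pendant '[{"translation":[0,0,-10],"twist":[0,0,0],"grip":0.08},{"translation":[0,0,-15],"twist":[0,0,0],"grip":0.08},{"translation":[0,0,-20],"twist":[0,0,0],"grip":0.08},{"translation":[0,0,-25],"twist":[0,0,0],"grip":0.08},{"translation":[-40,0,-30],"twist":[0,0,0],"grip":0.08},{"translation":[-45,0,-15],"twist":[0,0,0],"grip":0.08},{"translation":[-50,0,0],"twist":[0,0,0],"grip":0.08},{"translation":[-50,0,0],"twist":[0,0,0],"grip":0.08},{"translation":[-50,0,0],"twist":[0,0,0],"grip":0.08},{"translation":[-30,0,0],"twist":[0,0,0],"grip":0.08}]' 15
python3 - <<'E'
from h import *
rel();Z0=np.load('side.npz');P0=Z0['P'];k=(np.hypot(P0[...,0]-.549,P0[...,1]+.141)<.03);print('side knob top z start',np.percentile(P0[k][:,2],[98,99.5]))
T0=np.load('top.npz')
for n in('top','wrist','side'):
    p,d,i=cam(n);P=pts(d,i);c0=np.array([.581,.165])
    k=(np.hypot(P[...,0]-c0[0],P[...,1]-c0[1])<.03)&(P[...,2]>.088)&(P[...,2]<.12);c=P[k]
    if len(c)>10: print(n,len(c),'knob top',np.median(c[:,2]),np.percentile(c[:,2],[90,98,99.5]),(c.max(0)+c.min(0))/2)
    if n=='top':
        hsv=cv2.cvtColor(p,cv2.COLOR_RGB2HSV);m=(hsv[...,0]>95)&(hsv[...,0]<125)&(hsv[...,1]>90)&(P[...,2]>.1)
        b=m[190:260,200:300];print('stack',(P[190:260,200:300][b]).mean(0),(cv2.minAreaRect((P[190:260,200:300][b][:,:2]*1000).astype(np.float32))))
    cv2.imwrite(f'pics/{n}3.png',p[...,::-1])
a=cv2.imread('pics/top3.png')[80:270,200:470];b=cv2.imread('pics/wrist3.png')
cv2.imwrite('pics/f.png',np.hstack([cv2.resize(a,(400,281)),cv2.resize(b,(400,281))]))
P0=T0['P'];k=(np.hypot(P0[...,0]-.549,P0[...,1]+.141)<.03)&(P0[...,2]>.088)&(P0[...,2]<.12);print('top start knob',np.median(P0[k][:,2]))
E
```

```text
t: 14.2
tool_pos: [0.5593, -0.1001, 0.2096]
orientation: [2.322, 2.112, 0.027]
force: [-0.4, -0.2, 0.4]
opening: 0.0503
t 14.2 pos [ 0.55926546 -0.10005862  0.20957792] tool shift to knob mm [-42.39335553  -7.90983971 138.03165077] twist [ 0.01350617 -0.01090498  0.00832801] railY 40.940825313600584 F rail [-0.23973837 -0.4147952  -0.35275354] open 0.050259798376087794
side knob top z start [0.09936035 0.09988926]
top 127 knob top 0.09812995911153777 [0.09972229 0.10088907 0.101037  ] [0.58200234 0.16316387 0.09512255]
stack [0.46054789 0.17061086 0.11612886] ((455.0736999511719, 125.55069732666016), (186.51885986328125, 78.34300994873047), 83.1917495727539)
side 27 knob top 0.09686404117042591 [0.09920846 0.09959113 0.09977038] [0.58902873 0.16064057 0.09438038]
top start knob 0.09786572319603681
```

View pics/f.png

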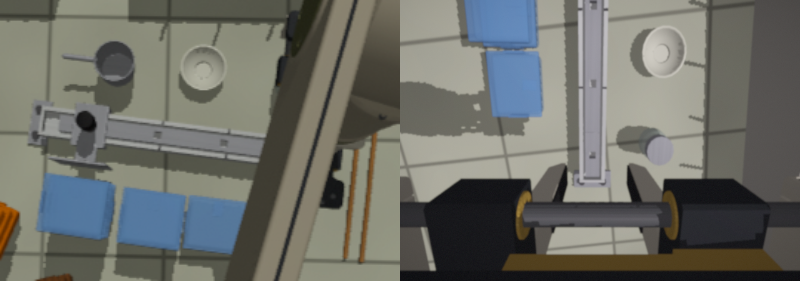

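The guard stands in front of the tall stack, with the knob at about (86,120) in the left half of the picture. The knob top is at 0.098 m, the same as at the start when it was home. The stack hasn't moved and the arm is clear, so I'm handing in.

```bash
python3 -c "from plant import robot;print(robot.close_job())"
```

```text
the job is handed in; nothing more can be done
None
```

The guard is locked in front of the three-high stack in the far bay, and I handed the job in at about 14.4 s of the 42 s allowed; no verdict was reported.

**What I did:** I gripped the knob across the rail and pulled the plunger up about 12 mm. I slid the guard about 300 mm with the pin raised, then let the pin ride on the strip. It dropped at about 307 mm of travel; the camera estimate of the hole was 306 mm. I then let the knob go and backed the arm off.

**Last checks:**
- **Pin:** the knob top measures 98.1 mm above the ledge, against 97.9 mm when it was home at the start. The side camera gave a less certain 96.9 mm from only 27 points.
- **Position:** the plate is about 63 mm from the stack's centre; the limit is 88 mm.
- **Other objects:** the stack's measured top centre is within about 1 mm of its start. One outline fit of the stack (centre y 0.126 m) disagreed because other blue pixels got into it; I went by the mean. I judged the cup, dish, jar, chopsticks and the other two piles by eye only. In the final view the arm covers part of that area, but nothing looked moved.
- **Forces:** the largest sideways force I read with the pin in a hole was about 6 N, and with the arm clear it read about zero. I only had readings at the end of each move, so a brief higher peak would not have shown.

**What went wrong on the way:** the first search along the strip, in 0.5–1 mm steps, stalled on friction. Steps of 1.5 mm worked.

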